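Fit spacer sleeve and snap ring on a trolley wheel axle

TASK

On the trolley wheel lying in its jig, slide the spacer sleeve whose bore fits the axle stub fully down onto the hub and let go of it (leave the tight-bored one where it lies). Then take the snap-ring pliers from their rest, squeeze the handles fully so that the ring on the tips is spread, and slide the ring down over the stub from above, without forcing it, until it is level with the groove. Finish holding it there: handles still squeezed, ring spread, level and around the groove, carried by your grip alone and clear of the sleeve, with the helmet, marker and spanner undisturbed.

Things in the scene. Friction and masses are not known exactly. Their poses are not given: they have to be found in the camera images.
- groove (a point): Middle of the groove, on the axis of the axle stub: a fixed upright steel shaft, 36 mm diameter, standing up through a black and yellow trolley wheel (125 mm) lying flat in a square plywood jig (150 mm). The groove is a dark band 8 mm high (31 mm diameter); this point is 73 mm above the table, 28 mm above the yellow hub face. z up. The ring passes the stub only while spread.
- stub_tip (a point): Centre of the top end of the axle stub, 97 mm above the table, 24 mm above the middle of the groove; its rim is bevelled 5 mm.
- hub_face (a point): Point on the stub axis at the height of the flat yellow hub face (92 mm diameter), 45 mm above the table, on which the sleeve must sit. The black tyre around it is 4 mm lower.
- sleeve_wide_mid (a point): Centre (half-way up) of the loose brass spacer sleeve that fits the stub: a plain tube standing on the table, axis z up, 54 mm outer diameter, 41 mm bore (thin wall, 6.5 mm), 22 mm high, 120 g. It and the tight one may be in either place. Seated on the hub, its top is 6 mm below the middle of the groove.
- sleeve_tight_mid (a point): Centre (half-way up) of the loose brass sleeve that does NOT fit: same outside (54 mm diameter, 22 mm high) but a 29 mm bore (thick wall, 12.5 mm). Leave it alone.
- pliers_grip (a point): Point midway between the red handles of the snap-ring pliers, where to grip them; 150 mm above the table at the start. z up along the pliers, y from right to left handle (squeeze along y), x towards the ring. Handles: flat bars 20 mm wide (x), 8 mm thick, from 40 mm below to 32 mm above this point; 56 mm over their outer faces here at rest (64 at the top), 40 mm when fully squeezed.
- ring_mid (a point): Centre of the dark steel snap ring held captive on the pliers' tips: 38 mm along the pliers' +x and 130 mm below pliers_grip (same axes). The ring lies level, 4 mm thick, 51 mm outer diameter, its gap and lugs towards the pliers; bore 41 mm when fully spread, too small for the stub when relaxed. The tips do not reach below the ring.
- handle_left (a joint): Swing of the left (+y) handle in rad: 0 relaxed (ring closed), 0.13 fully squeezed against its stop (that half of the ring fully spread; handles then parallel). Sprung: 4 N at rest to 10 N at full squeeze, so a grip of 20 to 60 N squeezes it fully.
- handle_right (a joint): Swing of the right (-y) handle in rad: 0 relaxed, 0.13 fully squeezed.
- pliers: The snap-ring pliers with ring, 0.3 kg; origin at the centre of the underside of the steel pivot block (26 x 54 mm, 22 mm high), 75 mm below pliers_grip, same axes. They stand upright, handles up, in the blue rest and lift straight up out of it (100 mm clears the rest).
- wheel: The fixed wheel, jig and axle stub; origin on the stub axis at table height.
- rest: Fixed blue rest of the pliers; origin on the table right under the pliers' axis at the start, x axis as the pliers'. It is 89 mm high, 70 mm wide along y; its upright back stands 26 mm to the -x side; foot plate 100 x 100 mm centred 35 mm to the -x side.
- sleeve_wide: The fitting sleeve; origin at the centre of its underside, 11 mm below sleeve_wide_mid.
- helmet: Dark miniature display helmet (112 mm) on a white 110 x 100 mm stand, 122 mm high; origin under its centre. Bystander.
- marker: Yellow and orange marker pen lying on the table, 120 mm long along its x, 12 mm thick; origin under its middle. Bystander.
- spanner: Steel spanner lying on the table along its x axis. Bystander.
There are look-alikes about, which are no part of the job. Leave any pink look-alike of the wheel alone.

How it is judged:
On the way, in this order (a step that is already met when the one before it is completed fails the run):
1. the fitting sleeve sits fully down on the hub around the stub, let go (horizontal distance between sleeve_wide_mid and groove below 0.005 m and z of sleeve_wide_mid in the frame of hub_face between 0.008 and 0.014 m and angle between sleeve_wide_mid's own z axis and vertical below 0.08 rad and contact force between the fingers and sleeve_wide below 0.1 N), for 0.2 s.
2. the ring, spread by the squeezed pliers, is above the stub's top end (value of joint each of handle_left, handle_right above 0.105 rad and horizontal distance between ring_mid and stub_tip below 0.02 m and z of ring_mid in the frame of stub_tip above 0.002 m), for 0.05 s.
At the end, for the whole second after the job is handed in: Sleeve seated (5 mm of axis, height 3 mm), untouched; ring within 5 mm of the axis, 3.5 mm below to 4 mm above groove middle; pliers upright (0.1 rad), still, squeezed past 0.105 rad by the fingers (5 N); on sleeve under 0.5 N, on stub under 8 N; other things within 20 mm (all of step 1 and value of joint each of handle_left, handle_right above 0.105 rad and horizontal distance between ring_mid and groove below 0.005 m and z of ring_mid in the frame of groove between -0.0035 and 0.004 m and angle between pliers's own z axis and vertical below 0.1 rad and contact force between the fingers and pliers above 5 N and contact force between pliers and sleeve_wide below 0.5 N and contact force between pliers and wheel below 8 N and linear speed of pliers below 0.02 m/s and distance of each of sleeve_tight_mid, helmet, marker, spanner from where it was at the start of the episode below 0.02 m); the arm keeps its last pose, push and grip.
It fails at once if the ring is forced against the stub or wheel (over 30 N) (contact force between pliers and wheel above 30 N).
It fails at once if a bystander (tight sleeve, helmet, marker, spanner) is moved more than 20 mm (distance of any of sleeve_tight_mid, helmet, marker, spanner from where it was at the start of the episode above 0.02 m).
It also fails if it takes over 53 s, if anything falls off the work surface, if the arm or the gripper's body presses on something with over 40 N, if the wrist force passes 120 N, or if a joint passes its speed limit or range.

ROBOT

A 6-joint arm with a two-finger parallel gripper is mounted at the origin on the work surface. World frame = base frame: x ahead of the robot, y to its left, z up, the work surface at z = 0. Lengths are in m, angles in rad, forces in N, time in s.
With the tool pointing down it reaches from about 0.35 to 0.875 m from the base axis. Payload 15.5 kg.
Tool frame: the origin (TCP) lies on the centre line of the jaws, within the pads' length; the fingertips stand env.nose_length ahead of it and the grasp point (between the pads) lies 2 mm behind it (env.nose_length is the distance from the TCP to the fingertips, in m); z points along the fingers, y is the line along which they close (so a half turn about z gives the same grasp; the last joint's range is limited). The gripper opens to 85 mm and grips with 20 to 120 N. Pads are 22 mm wide; open, the fingers measure 114 mm over their backs; the gripper's body (76 mm by 85 mm) begins 54 mm behind the grasp point. The pads swing forward as they close: fully open they stand 13 mm farther back than shut.
Start: joints at [-1.268, 0.494, 1.345, -0, 1.302, -0.096], TCP at [0.243, -0.576, 0.248] pointing down, gripper open.
Joint ranges: [-2.91, 2.91], [-0.82, 2.16], [0.22, 2.67], [-1.22, 4.37], [0.12, 2.79], [-3.08, 3.08]. Speed limits (rad/s): [1.89, 1.89, 2.57, 3.01, 3.01, 3.01].

INTERFACE

Orientations are given as [roll, pitch, yaw] about the fixed x, y, z axes, in that order (R = Rz(yaw) Ry(pitch) Rx(roll)).
In Python, from plant import env gives the robot as it stands.
- The arm moves only by the tool apply_moves, never from a script. Its argument "steps" is a list of rows, each an object with "slide": the shift along the tool's x, y, z as a fraction of full scale, a list of three; "rot": the turn, a rotation vector about the tool's x, y, z as a fraction of full scale, a list of three. A call has 1 to 12 rows; each row shifts and turns the commanded pose from where the row before left it, along the tool's axes as they then stand; what a row does not reach is not made up. Full scale, the value 1, is 40 mm for a shift and 0.1 rad for a turn. A row lasts 1/12 s, in which the tool goes at most 41.7 mm and 7.16 degrees, less where a joint would pass 70% of its speed; a pose out of reach is approached as far as the arm can. A call with a number of a shift or a turn outside -1 to 1 is refused whole. A call with a gripper value outside its range is refused whole. "gripper" is the closure, from -1 (fully open) to 1 (shut), set as the call begins (left out, the last holds). The fingers move at their own pace and stop on an object; the grip force is fixed at half the most. Time passes only in rows, so rows that do not move let the fingers close. It gives the time, the measured TCP pose, the force, the opening and the grip force at its end, in the units of the state.
- env.state(): the state, without advancing time (a new reading comes with each control period).
- env.get_image(name): name is "scene" or "top"; returns a dict with "frame" (420x560x3 uint8, blue, green, red), "camera_matrix" (3x3 intrinsics, pixels), "pose" (4x4, takes a point from camera to world coordinates). Camera axes: x right, y down, z forward; pixel columns grow to the right and rows downward; lengths in m; the calibration is good to about 2 mm. A picture is of the moment at which its call begins. There is no depth.
- env.hand_in(): hands the job in; it is judged then, once.
The state is a dict: "clock": time; "qpos": joint angles; "joint_vel": joint speeds; "effort": joint torques, N m; "tcp_pos": TCP position; "eef_rot": TCP orientation; "force": force on the tool from outside, world axes, zero at the start; "torque": the same for the moment, N m; "gripper_width": opening from 0.0 (shut) to 1.0 (fully open); "gripper_force": force on a finger pad.
Only numpy, scipy, OpenCV 4.12 (cv2) and the standard library are available. Lean on these libraries where they do the work, as an engineer would, in place of code of your own. Each camera call takes 0.05 s, during which the arm holds its last target. There are 200 camera calls.

## Working session

There is one attempt and no reset: what is moved stays moved. The work goes in short steps, Python scripts to look and compute and a tool call to move; the robot and the scene stay as the last step left them, time stands still between calls to the robot, and variables do not carry over. Pictures are saved under pics/ and viewed, at most 10 in all, crops included, and the job is handed in when it is done.

Besides the shell and the picture viewer there is one more tool, called after ">>>" as name(argument=value, ...), one argument or row to a line, values as JSON. apply_moves: Moves the arm, as the interface text tells. Shift numbers are shares of 40 mm and turn numbers shares of 0.1 rad, none past 1 either way. Its arguments: {"type":"object","properties":{"steps":{"type":"array"},"gripper":{"type":"number"}},"required":["steps"]}

```bash
mkdir -p pics; python3 - <<'E'
from plant import env
import cv2,numpy as np,pickle
print(env.state(), env.nose_length)
d={}
for n in("scene","top"):
    r=env.get_image(n);d[n]=r;cv2.imwrite(f"pics/{n}0.png",r["frame"]);print(n,r["camera_matrix"].tolist(),np.round(r["pose"],4).tolist())
pickle.dump(d,open("im0.pkl","wb"))
E
```

```text
{'clock': 0.0, 'qpos': array([-1.26749017e+00,  4.94180166e-01,  1.34611795e+00, -1.12127986e-05,
        1.30249497e+00, -9.54840182e-02]), 'joint_vel': array([ 0.00030927,  0.00031489, -0.00074735, -0.0004353 , -0.00047765,
       -0.00064873]), 'effort': array([ 2.29234378e-03, -8.82138276e+01, -3.83870387e+01,  8.45582872e-05,
        1.00979843e-02,  5.13554221e-05]), 'tcp_pos': array([ 0.24259952, -0.57563613,  0.24770658]), 'eef_rot': array([-3.14039666e+00, -1.03688645e-04,  3.98793092e-01]), 'force': array([ 0.93748467,  1.07040639, -0.01919506]), 'torque': array([-0.04263918, -0.02071381,  0.01503951]), 'gripper_force': 0.0, 'gripper_width': 1.0004335135481417} 0.017
scene [[508.1715244488334, 0.0, 272.4468836955859], [0.0, 508.1715244488334, 220.02238161947744], [0.0, 0.0, 1.0]] [[0.3509, 0.5162, -0.7813, 1.4854], [0.9364, -0.1955, 0.2914, -0.3513], [-0.0023, -0.8339, -0.552, 0.7765], [0.0, 0.0, 0.0, 1.0]]
top [[411.58388449915384, 0.0, 277.82618483867014], [0.0, 411.58388449915384, 209.34749738234882], [0.0, 0.0, 1.0]] [[0.0226, -0.9887, 0.1485, 0.3967], [-0.9997, -0.0215, 0.0084, 0.0044], [-0.0051, -0.1486, -0.9889, 0.9678], [0.0, 0.0, 0.0, 1.0]]
```

View pics/scene0.png

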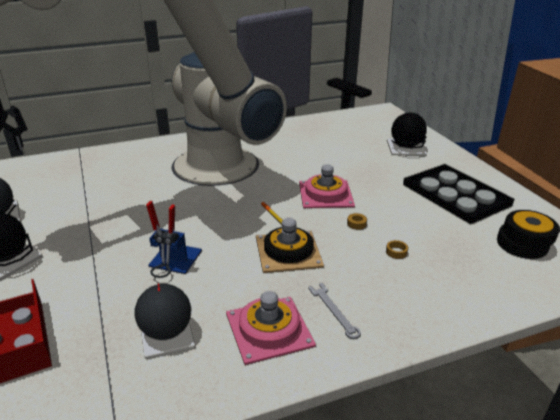

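View pics/top0.png

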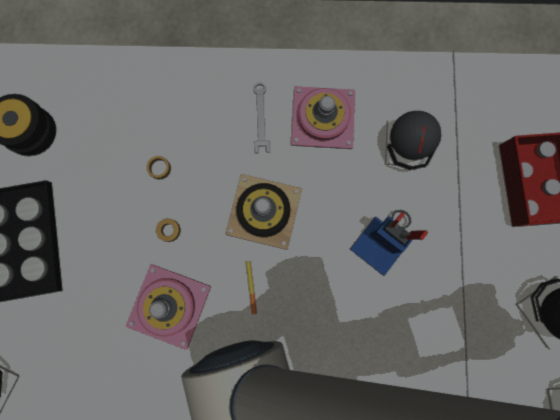

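```bash
cat > h.py <<'E'
import numpy as np,cv2,pickle
def ray(r,u,v):
    K,P=r["camera_matrix"],r["pose"];d=P[:3,:3]@np.linalg.solve(K,[u,v,1.]);return P[:3,3],d
def onz(r,u,v,z):
    o,d=ray(r,u,v);return o+d*(z-o[2])/d[2]
def tri(ra,a,rb,b):
    A=np.zeros((3,3));y=np.zeros(3);L=[]
    for r,p in((ra,a),(rb,b)):
        o,d=ray(r,*p);d/=np.linalg.norm(d);M=np.eye(3)-np.outer(d,d);A+=M;y+=M@o;L.append((M,o))
    x=np.linalg.solve(A,y);return x,[np.linalg.norm(M@(x-o)) for M,o in L]
def proj(r,p):
    P=r["pose"];c=P[:3,:3].T@(np.array(p)-P[:3,3]);q=r["camera_matrix"]@c;return q[:2]/q[2]
def blobs(r,lo,hi,amin=20):
    h=cv2.cvtColor(r["frame"],cv2.COLOR_BGR2HSV);m=cv2.inRange(h,np.array(lo),np.array(hi))
    c,_=cv2.findContours(m,cv2.RETR_EXTERNAL,cv2.CHAIN_APPROX_NONE)
    return [k for k in c if cv2.contourArea(k)>amin]
def cen(k):
    m=cv2.moments(k);return m["m10"]/m["m00"],m["m01"]/m["m00"]
E
python3 - <<'E'
from h import *
d=pickle.load(open("im0.pkl","rb"));t,s=d["top"],d["scene"]
for n,r,z in(("top",t,.011),("scene",s,.011)):
  for nm,lo,hi in(("yel",(12,110,60),(32,255,255)),("red",(0,150,60),(6,255,255)),("blue",(100,120,30),(125,255,255))):
    for k in blobs(r,lo,hi):
        c=cen(k);print(n,nm,np.round(c,1),cv2.contourArea(k),np.round(cv2.fitEllipse(k)[0],1),"z11",np.round(onz(r,*c,.011)[:2],4),"z45",np.round(onz(r,*c,.045)[:2],4))
a=cv2.resize(t["frame"][180:290,330:440],(400,400),interpolation=cv2.INTER_CUBIC)
b=cv2.resize(s["frame"][190:290,130:230],(400,400),interpolation=cv2.INTER_CUBIC)
e=cv2.resize(t["frame"][170:250,225:305],(200,200),interpolation=cv2.INTER_CUBIC)
f=cv2.resize(s["frame"][200:280,250:330],(200,200),interpolation=cv2.INTER_CUBIC)
g=cv2.resize(t["frame"][150:250,130:190],(0,0),fx=2,fy=2)
i=cv2.resize(s["frame"][200:270,340:420],(0,0),fx=2.5,fy=2.5)
o=np.zeros((600,800,3),np.uint8);o[:400,:400]=a;o[:400,400:]=b;o[400:,:200]=e;o[400:,200:400]=f;o[400:,400:520]=g;o[400:575,530:730]=i
cv2.imwrite("pics/mos.png",o)
E
```

```text
top yel [163.7 307.5] 1314.5 [163.7 307.5] z11 [0.3092 0.2668] z45 [0.3123 0.2574]
top yel [250.1 280.7] 109.0 [250.  279.6] z11 [0.3736 0.0723] z45 [0.3744 0.0699]
top yel [167.7 229.7] 356.0 [167.6 229.7] z11 [0.4867 0.2688] z45 [0.4835 0.2594]
top yel [263.  208.5] 1270.0 [263.  208.5] z11 [0.5415 0.0475] z45 [0.5363 0.046 ]
top yel [157.9 166.9] 332.5 [157.9 166.9] z11 [0.6367 0.3015] z45 [0.6282 0.291 ]
top yel [ 13.5 117.7] 982.0 [ 13.4 117.7] z11 [0.7524 0.6625] z45 [0.7398 0.6391]
top yel [324.5 111.1] 1069.0 [324.5 111.1] z11 [ 0.7848 -0.0958] z45 [ 0.771  -0.0922]
top red [422.8 234.5] 21.5 [422.9 234.4] z11 [ 0.4886 -0.3259] z45 [ 0.4853 -0.3142]
top red [538.2 183.3] 2331.0 [538.9 175.8] z11 [ 0.616  -0.6019] z45 [ 0.6082 -0.5803]
top blue [378.2 246.2] 1540.5 [379.9 245.2] z11 [ 0.4591 -0.2218] z45 [ 0.4569 -0.2138]
scene yel [536.  338.8] 414.5 [540.9 337.4] z11 [0.9955 0.3971] z45 [1.0173 0.3639]
scene yel [269.1 318.1] 535.0 [268.9 315.2] z11 [ 0.7511 -0.0855] z45 [ 0.7837 -0.0973]
scene yel [396.8 249. ] 268.0 [396.8 249. ] z11 [0.6357 0.2986] z45 [0.6735 0.2698]
sce
[... 503 characters left out ...]
ne yel [520.7 169.7] 999.5 [522.3 172.3] z11 [0.4098 0.8989] z45 [0.4576 0.8434]
scene yel [545.5  67.1] 421.5 [547.2  67.4] z11 [-0.4096  1.8105] z45 [-0.3254  1.7145]
scene red [ 19.5 327.2] 1120.5 [ 20.5 321.3] z11 [ 0.5932 -0.5787] z45 [ 0.6328 -0.5686]
scene red [170.4 215.5] 50.5 [170.8 216.3] z11 [ 0.2807 -0.2034] z45 [ 0.3342 -0.21  ]
scene red [151.7 214. ] 110.5 [151.8 214. ] z11 [ 0.2545 -0.2505] z45 [ 0.3092 -0.2549]
scene blue [155.6 254.8] 132.5 [154.2 252.7] z11 [ 0.4454 -0.2725] z45 [ 0.4916 -0.276 ]
scene blue [181.4 255. ] 686.0 [182.1 253.7] z11 [ 0.4691 -0.2128] z45 [ 0.5143 -0.2189]
scene blue [525.5  48.3] 3744.0 [514.1  67.7] z11 [-0.7173  1.972 ] z45 [-0.6194  1.8688]
```

View pics/mos.png

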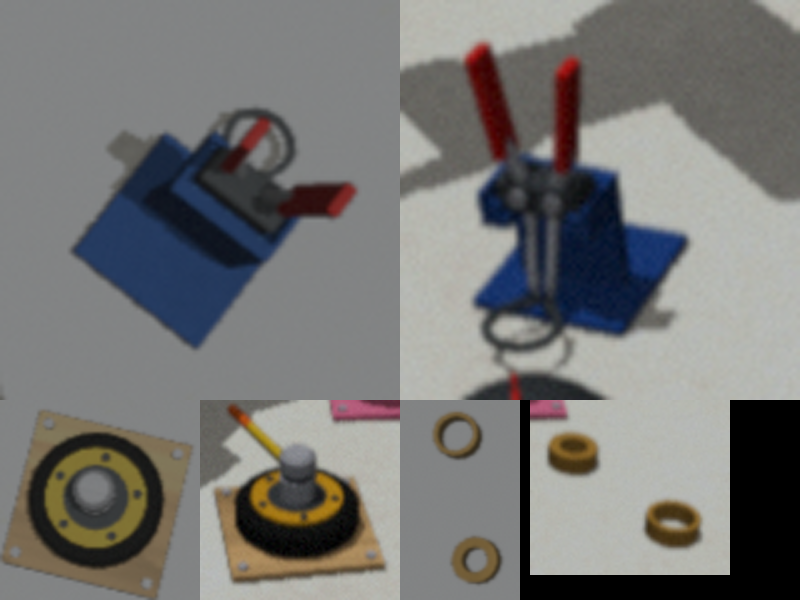

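```bash
python3 - <<'E'
from h import *
d=pickle.load(open("im0.pkl","rb"));t,s=d["top"],d["scene"]
print("stub",tri(t,(263,205.2),s,(289.2,222)),onz(t,263,205.2,.097),onz(s,289.2,222,.097))
L=tri(t,(402.9,213.6),s,(172.5,206.3));R=tri(t,(426.3,231.7),s,(148.8,202.5));print(L,R)
m=(L[0]+R[0])/2;y=L[0]-R[0];print("mid",m,"width",np.linalg.norm(y),"yaw",np.arctan2(y[1],y[0])-np.pi/2)
# blue foot corners (top mosaic px -> image), plane z~0.006
c=[onz(t,330+.275*a,180+.275*b,.006) for a,b in((167,134),(73,250),(196,347))]
print("foot",np.round(c,4),[np.linalg.norm(c[i]-c[i+1]) for i in(0,1)]);
for i in (0,1):
  e=c[i]-c[i+1];print("edge",np.arctan2(e[1],e[0]))
print("ring",onz(t,330+.275*258,180+.275*145,.02),onz(s,130+.25*(522-400),190+.25*324,.02))
q=np.array([.6362,.300]);y=.399
def dl(a,b):
    v=np.array(b)-a;return v[0]*np.cos(y)+v[1]*np.sin(y), v[0]*np.sin(y)-v[1]*np.cos(y)
print("to sleeve",dl(np.array([.2426,-.5756]),q)); print("to wheel",dl(q,[.5363,.046]))
E
```

```text
stub (array([0.5370095 , 0.04491874, 0.09062079]), [np.float64(0.000929244722194386), np.float64(0.0009292447221944304)]) [0.53567449 0.04375217 0.097     ] [0.54601027 0.04215018 0.097     ]
(array([ 0.51223227, -0.22716091,  0.18186176]), [np.float64(0.002664531620632158), np.float64(0.0026645316206322235)]) (array([ 0.4779268 , -0.27242466,  0.18170006]), [np.float64(0.0013055407609525943), np.float64(0.0013055407609526147)])
mid [ 0.49507954 -0.24979278  0.18178091] width 0.05679522925566484 yaw -0.6485391173650005
foot [[ 0.5282 -0.2187  0.006 ]
 [ 0.452  -0.1577  0.006 ]
 [ 0.3924 -0.2353  0.006 ]] [np.float64(0.09765499815043219), np.float64(0.09785978321615792)]
edge -0.6751708793464036
edge 0.9164214645084756
ring [ 0.52050282 -0.27323624  0.02      ] [ 0.52444881 -0.27324438  0.02      ]
to sleeve (np.float64(0.7028507501749167), np.float64(-0.6539091244038094))
to wheel (np.float64(-0.19073111021659495), np.float64(0.19523742877723294))
```

>>> apply_moves(
  steps=[
    {"slide": [0.58, -0.54, 0], "rot": [0, 0, 0]},
    {"slide": [0.58, -0.54, 0], "rot": [0, 0, 0]},
    {"slide": [0.58, -0.54, 0], "rot": [0, 0, 0]},
    {"slide": [0.58, -0.54, 0], "rot": [0, 0, 0]},
    {"slide": [0.58, -0.54, 0], "rot": [0, 0, 0]},
    {"slide": [0.58, -0.54, 0], "rot": [0, 0, 0]},
    {"slide": [0.58, -0.54, 0], "rot": [0, 0, 0]},
    {"slide": [0.58, -0.54, 0], "rot": [0, 0, 0]},
    {"slide": [0.58, -0.54, 0], "rot": [0, 0, 0]},
    {"slide": [0.58, -0.54, 0], "rot": [0, 0, 0]},
    {"slide": [0.58, -0.54, 0], "rot": [0, 0, 0]},
    {"slide": [0.58, -0.54, 0], "rot": [0, 0, 0]},
  ],
  gripper=-1,
)

```text
clock: 1.1
tcp_pos: [0.3988, -0.2275, 0.2482]
eef_rot: [-3.141, 0.0, 0.399]
force: [0.4, -0.6, 0.0]
gripper_width: 1.003
gripper_force: 0.0
```

>>> apply_moves(
  steps=[
    {"slide": [0.58, -0.54, 0], "rot": [0, 0, 0]},
    {"slide": [0.58, -0.54, 0], "rot": [0, 0, 0]},
    {"slide": [0.58, -0.54, 0], "rot": [0, 0, 0]},
    {"slide": [0.58, -0.54, 0], "rot": [0, 0, 0]},
    {"slide": [0.58, -0.54, 0], "rot": [0, 0, 0]},
    {"slide": [0.58, -0.54, 0], "rot": [0, 0, 0]},
    {"slide": [0.58, -0.54, 0], "rot": [0, 0, 0]},
    {"slide": [0.58, -0.54, 0], "rot": [0, 0, 0]},
    {"slide": [0.58, -0.54, 0], "rot": [0, 0, 0]},
    {"slide": [0.58, -0.54, 0], "rot": [0, 0, 0]},
    {"slide": [0.58, -0.54, 0], "rot": [0, 0, 0]},
    {"slide": [0.58, -0.54, 0], "rot": [0, 0, 0]},
  ],
)

```text
clock: 2.1
tcp_pos: [0.5547, 0.1196, 0.2481]
eef_rot: [-3.141, 0.0, 0.399]
force: [1.3, -0.8, -1.3]
gripper_width: 1.002
gripper_force: 0.0
```

>>> apply_moves(
  steps=[
    {"slide": [0.58, -0.54, 0.4], "rot": [0, 0, 0]},
    {"slide": [0.58, -0.54, 0.5], "rot": [0, 0, 0]},
    {"slide": [0.58, -0.54, 0.5], "rot": [0, 0, 0]},
    {"slide": [0.58, -0.54, 0.5], "rot": [0, 0, 0]},
    {"slide": [0.4, -0.4, 0.4], "rot": [0, 0, 0]},
    {"slide": [0.2, -0.2, 0.2], "rot": [0, 0, 0]},
    {"slide": [0, 0, 0], "rot": [0, 0, 0]},
    {"slide": [0, 0, 0], "rot": [0, 0, 0]},
  ],
)

```text
clock: 2.77
tcp_pos: [0.6189, 0.2648, 0.1479]
eef_rot: [3.142, 0.001, 0.399]
force: [-1.0, -0.8, -0.3]
gripper_width: 1.003
gripper_force: 0.0
```

>>> apply_moves(
  steps=[
    {"slide": [0.37, -0.32, 0], "rot": [0, 0, 0]},
    {"slide": [0.37, -0.32, 0.2], "rot": [0, 0, 0]},
    {"slide": [0, 0, 0.5], "rot": [0, 0, 0]},
    {"slide": [0, 0, 0.5], "rot": [0, 0, 0]},
    {"slide": [0, 0, 0.5], "rot": [0, 0, 0]},
    {"slide": [0, 0, 0.5], "rot": [0, 0, 0]},
    {"slide": [0, 0, 0.5], "rot": [0, 0, 0]},
    {"slide": [0, 0, 0.25], "rot": [0, 0, 0]},
    {"slide": [0, 0, 0.17], "rot": [0, 0, 0]},
    {"slide": [0, 0, 0], "rot": [0, 0, 0]},
  ],
)

```text
clock: 3.6
tcp_pos: [0.6364, 0.2993, 0.0233]
eef_rot: [3.142, 0.001, 0.398]
force: [0.1, -0.1, -0.6]
gripper_width: 0.999
gripper_force: 0.0
```

>>> apply_moves(
  steps=[
    {"slide": [0, 0, 0], "rot": [0, 0, 0]},
    {"slide": [0, 0, 0], "rot": [0, 0, 0]},
    {"slide": [0, 0, 0], "rot": [0, 0, 0]},
    {"slide": [0, 0, 0], "rot": [0, 0, 0]},
    {"slide": [0, 0, 0], "rot": [0, 0, 0]},
    {"slide": [0, 0, 0], "rot": [0, 0, 0]},
    {"slide": [0, 0, 0], "rot": [0, 0, 0]},
    {"slide": [0, 0, 0], "rot": [0, 0, 0]},
  ],
  gripper=1,
)

```text
clock: 4.27
tcp_pos: [0.6373, 0.3003, 0.0255]
eef_rot: [3.141, -0.002, 0.399]
force: [-2.7, -2.8, 14.5]
gripper_width: 0.599
gripper_force: 60.3
```

>>> apply_moves(
  steps=[
    {"slide": [0, 0, -0.2], "rot": [0, 0, 0]},
    {"slide": [0, 0, -0.5], "rot": [0, 0, 0]},
    {"slide": [0, 0, -0.6], "rot": [0, 0, 0]},
    {"slide": [0, 0, -0.6], "rot": [0, 0, 0]},
    {"slide": [0, 0, -0.6], "rot": [0, 0, 0]},
    {"slide": [0, 0, -0.6], "rot": [0, 0, 0]},
    {"slide": [0, 0, -0.4], "rot": [0, 0, 0]},
    {"slide": [0, 0, 0], "rot": [0, 0, 0]},
  ],
)

```text
clock: 4.93
tcp_pos: [0.6383, 0.3009, 0.1685]
eef_rot: [3.141, -0.007, 0.399]
force: [0.3, 0.9, -0.9]
gripper_width: 0.598
gripper_force: 62.9
```

>>> apply_moves(
  steps=[
    {"slide": [-0.2, 0.2, 0], "rot": [0, 0, 0]},
    {"slide": [-0.45, 0.45, 0], "rot": [0, 0, 0]},
    {"slide": [-0.5, 0.5, 0], "rot": [0, 0, 0]},
    {"slide": [-0.5, 0.5, 0], "rot": [0, 0, 0]},
    {"slide": [-0.5, 0.5, 0], "rot": [0, 0, 0]},
    {"slide": [-0.5, 0.5, 0], "rot": [0, 0, 0]},
    {"slide": [-0.5, 0.5, 0], "rot": [0, 0, 0]},
    {"slide": [-0.5, 0.5, 0], "rot": [0, 0, 0]},
    {"slide": [-0.5, 0.5, 0], "rot": [0, 0, 0]},
    {"slide": [-0.4, 0.4, 0], "rot": [0, 0, 0]},
    {"slide": [-0.2, 0.2, 0], "rot": [0, 0, 0]},
    {"slide": [0, 0, 0], "rot": [0, 0, 0]},
  ],
)

```text
clock: 5.93
tcp_pos: [0.5337, 0.0493, 0.163]
eef_rot: [-3.141, 0.002, 0.397]
force: [0.4, 0.1, -0.3]
gripper_width: 0.597
gripper_force: 62.9
```

```bash
python3 - <<'E'
from plant import env
import cv2,pickle
from h import *
d={n:env.get_image(n) for n in("scene","top")};pickle.dump(d,open("im1.pkl","wb"))
s=env.state();print(s["tcp_pos"],s["force"],s["clock"])
o=np.zeros((480,800,3),np.uint8)
o[:,:400]=cv2.resize(d["top"]["frame"][150:246,220:300],(400,480),interpolation=cv2.INTER_CUBIC)
o[:,400:]=cv2.resize(d["scene"]["frame"][170:290,240:340],(400,480),interpolation=cv2.INTER_CUBIC)
cv2.imwrite("pics/a1.png",o)
E
```

```text
[0.53512846 0.05129289 0.1632297 ] [ 0.71574559  0.65147808 -0.6678552 ] 6.0333
```

View pics/a1.png

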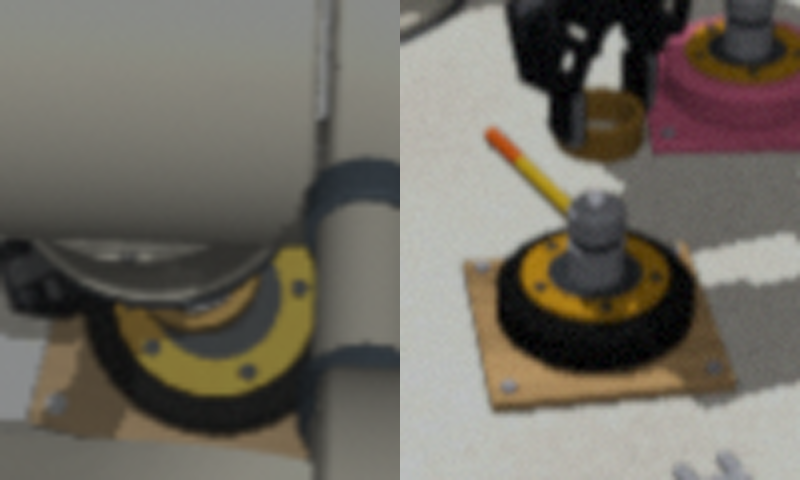

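```bash
python3 - <<'E'
from h import *
d=pickle.load(open("im1.pkl","rb"));s=d["scene"]
b=[k for k in blobs(s,(8,100,30),(32,255,255)) if 270<cen(k)[0]<310]
for k in b: print(cen(k),cv2.boundingRect(k))
print(proj(s,(.5351,.0513,.1485)),proj(s,(.536,.045,.085)),proj(s,(.536,.045,.045)))
g=cv2.cvtColor(s["frame"],cv2.COLOR_BGR2GRAY);print(g[224,275:306],g[228,275:306])
E
```

```text
(286.2162162162162, 260.0661450924609) (257, 236, 66, 36)
(287.8852320675105, 240.59113924050632) (269, 228, 39, 23)
(271.2256097560976, 211.4939024390244) (261, 202, 22, 21)
(292.98979591836735, 200.88010204081633) (282, 192, 20, 18)
[291.38635849 200.81362979] [288.65860709 223.73195518] [288.41157569 237.10849533]
[185 186 186 182 170 139 103  94  97  82  81  83  86  87  88  86  83  85
  81  68  67  80  95  98 104 102 103 105 101 104 100] [131 100  87  75  74  78  84  71  65  67  65  62  63  70  65  68  66  64
  57  58  54  50  40  46  49  58  72  84  90  94 100]
```

>>> apply_moves(
  steps=[
    {"slide": [-0.03, 0.14, 0], "rot": [0, 0, 0]},
    {"slide": [0, 0, 0.3], "rot": [0, 0, 0]},
    {"slide": [0, 0, 0.3], "rot": [0, 0, 0]},
    {"slide": [0, 0, 0.25], "rot": [0, 0, 0]},
    {"slide": [0, 0, 0], "rot": [0, 0, 0]},
    {"slide": [0, 0, 0], "rot": [0, 0, 0]},
    {"slide": [0, 0, 0.1], "rot": [0, 0, 0]},
    {"slide": [0, 0, 0.1], "rot": [0, 0, 0]},
    {"slide": [0, 0, 0.1], "rot": [0, 0, 0]},
    {"slide": [0, 0, 0], "rot": [0, 0, 0]},
  ],
)

```text
clock: 6.87
tcp_pos: [0.5361, 0.0457, 0.1169]
eef_rot: [-3.141, 0.001, 0.399]
force: [0.1, 0.8, -2.0]
gripper_width: 0.602
gripper_force: 62.8
```

Past the bevel top without contact; continue.

>>> apply_moves(
  steps=[
    {"slide": [0, 0, 0.1], "rot": [0, 0, 0]},
    {"slide": [0, 0, 0.1], "rot": [0, 0, 0]},
    {"slide": [0, 0, 0.1], "rot": [0, 0, 0]},
    {"slide": [0, 0, 0], "rot": [0, 0, 0]},
  ],
)

```text
clock: 7.2
tcp_pos: [0.5362, 0.0456, 0.1047]
eef_rot: [-3.141, 0.001, 0.399]
force: [1.3, 0.4, -1.9]
gripper_width: 0.6
gripper_force: 62.8
```

>>> apply_moves(
  steps=[
    {"slide": [0, 0, 0.1], "rot": [0, 0, 0]},
    {"slide": [0, 0, 0.1], "rot": [0, 0, 0]},
    {"slide": [0, 0, 0.1], "rot": [0, 0, 0]},
    {"slide": [0, 0, 0.1], "rot": [0, 0, 0]},
    {"slide": [0, 0, 0], "rot": [0, 0, 0]},
  ],
)

```text
clock: 7.62
tcp_pos: [0.5362, 0.0457, 0.0887]
eef_rot: [-3.141, 0.001, 0.399]
force: [1.1, 0.5, -1.9]
gripper_width: 0.601
gripper_force: 62.8
```

>>> apply_moves(
  steps=[
    {"slide": [0, 0, 0.1], "rot": [0, 0, 0]},
    {"slide": [0, 0, 0.1], "rot": [0, 0, 0]},
    {"slide": [0, 0, 0.1], "rot": [0, 0, 0]},
    {"slide": [0, 0, 0.08], "rot": [0, 0, 0]},
    {"slide": [0, 0, 0.03], "rot": [0, 0, 0]},
    {"slide": [0, 0, 0], "rot": [0, 0, 0]},
    {"slide": [0, 0, 0], "rot": [0, 0, 0]},
  ],
)

```text
clock: 8.2
tcp_pos: [0.5363, 0.0457, 0.073]
eef_rot: [-3.141, 0.0, 0.399]
force: [-0.4, 1.4, -0.5]
gripper_width: 0.596
gripper_force: 62.9
```

>>> apply_moves(
  steps=[
    {"slide": [0, 0, 0.03], "rot": [0, 0, 0]},
    {"slide": [0, 0, 0], "rot": [0, 0, 0]},
  ],
)

```text
clock: 8.37
tcp_pos: [0.5363, 0.0456, 0.0719]
eef_rot: [3.142, -0.0, 0.399]
force: [-1.1, 0.4, -1.6]
gripper_width: 0.597
gripper_force: 62.9
```

>>> apply_moves(
  steps=[
    {"slide": [0, 0, 0.03], "rot": [0, 0, 0]},
    {"slide": [0, 0, 0.02], "rot": [0, 0, 0]},
    {"slide": [0, 0, 0], "rot": [0, 0, 0]},
  ],
)

```text
clock: 8.62
tcp_pos: [0.5365, 0.0457, 0.0705]
eef_rot: [3.141, -0.001, 0.399]
force: [-3.3, -0.2, 13.6]
gripper_width: 0.597
gripper_force: 64.3
```

>>> apply_moves(
  steps=[
    {"slide": [0, 0, 0], "rot": [0, 0, 0]},
    {"slide": [0, 0, 0], "rot": [0, 0, 0]},
    {"slide": [0, 0, 0], "rot": [0, 0, 0]},
    {"slide": [0, 0, 0], "rot": [0, 0, 0]},
    {"slide": [0, 0, 0], "rot": [0, 0, 0]},
    {"slide": [0, 0, 0], "rot": [0, 0, 0]},
  ],
  gripper=-1,
)

```text
clock: 9.12
tcp_pos: [0.5364, 0.0456, 0.0698]
eef_rot: [-3.142, 0.0, 0.399]
force: [-1.2, 0.3, -0.2]
gripper_width: 1.001
gripper_force: 0.0
```

>>> apply_moves(
  steps=[
    {"slide": [0, 0, -0.2], "rot": [0, 0, 0]},
    {"slide": [0, 0, -0.4], "rot": [0, 0, 0]},
    {"slide": [0, 0, -0.6], "rot": [0, 0, 0]},
    {"slide": [0, 0, -0.6], "rot": [0, 0, 0]},
    {"slide": [0, 0, -0.7], "rot": [0, 0, 0]},
    {"slide": [0, 0, -0.7], "rot": [0, 0, 0]},
    {"slide": [0, 0, -0.7], "rot": [0, 0, 0]},
    {"slide": [0, 0, -0.6], "rot": [0, 0, 0]},
    {"slide": [0, 0, -0.4], "rot": [0, 0, 0]},
  ],
)

```text
clock: 9.87
tcp_pos: [0.5367, 0.0457, 0.2691]
eef_rot: [3.14, -0.003, 0.399]
force: [0.4, 0.1, 0.0]
gripper_width: 1.003
gripper_force: 0.0
```

>>> apply_moves(
  steps=[
    {"slide": [0, 0, 0], "rot": [0, 0, 0.9]},
    {"slide": [0, 0, 0], "rot": [0, 0, 0.9]},
    {"slide": [0, 0, 0], "rot": [0, 0, 0.9]},
    {"slide": [0, 0, 0], "rot": [0, 0, 0.9]},
    {"slide": [0, 0, 0], "rot": [0, 0, 0.9]},
    {"slide": [0, 0, 0], "rot": [0, 0, 0.9]},
    {"slide": [0, 0, 0], "rot": [0, 0, 0.9]},
    {"slide": [0, 0, 0], "rot": [0, 0, 0.9]},
    {"slide": [0, 0, 0], "rot": [0, 0, 0.9]},
    {"slide": [0, 0, 0], "rot": [0, 0, 0.9]},
    {"slide": [0, 0, 0], "rot": [0, 0, 0.9]},
    {"slide": [0, 0, 0], "rot": [0, 0, 0.74]},
  ],
)

```text
clock: 10.87
tcp_pos: [0.5361, 0.0457, 0.2664]
eef_rot: [-3.142, -0.0, -0.67]
force: [0.4, -0.4, 0.7]
gripper_width: 0.997
gripper_force: 0.0
```

>>> apply_moves(
  steps=[
    {"slide": [0.16, 0.28, 0], "rot": [0, 0, 0]},
    {"slide": [0.34, 0.6, 0], "rot": [0, 0, 0]},
    {"slide": [0.34, 0.6, 0], "rot": [0, 0, 0]},
    {"slide": [0.34, 0.6, 0], "rot": [0, 0, 0]},
    {"slide": [0.34, 0.6, 0], "rot": [0, 0, 0]},
    {"slide": [0.34, 0.6, 0], "rot": [0, 0, 0]},
    {"slide": [0.34, 0.6, 0], "rot": [0, 0, 0]},
    {"slide": [0.34, 0.6, 0], "rot": [0, 0, 0]},
    {"slide": [0.34, 0.6, 0], "rot": [0, 0, 0]},
    {"slide": [0.34, 0.6, 0], "rot": [0, 0, 0]},
    {"slide": [0.34, 0.6, 0], "rot": [0, 0, 0]},
    {"slide": [0.1, 0.2, 0], "rot": [0, 0, 0]},
  ],
)

```text
clock: 11.87
tcp_pos: [0.4905, -0.2523, 0.2663]
eef_rot: [3.141, -0.001, -0.665]
force: [0.1, -0.3, -0.6]
gripper_width: 0.996
gripper_force: 0.0
```

```bash
python3 - <<'E'
from plant import env
from h import *
d={n:env.get_image(n) for n in("scene","top")};pickle.dump(d,open("im2.pkl","wb"))
s=env.state();print(s["tcp_pos"],s["eef_rot"],s["clock"])
o=np.zeros((480,800,3),np.uint8)
o[:,:400]=cv2.resize(d["top"]["frame"][150:270,220:320],(400,480),interpolation=cv2.INTER_CUBIC)
o[:,400:]=cv2.resize(d["scene"]["frame"][140:284,110:230],(400,480),interpolation=cv2.INTER_CUBIC)
cv2.imwrite("pics/a2.png",o)
E
```

```text
[ 0.4907787  -0.2504483   0.26609589] [ 3.14139050e+00 -1.51913228e-04 -6.66007874e-01] 11.9667
```

View pics/a2.png

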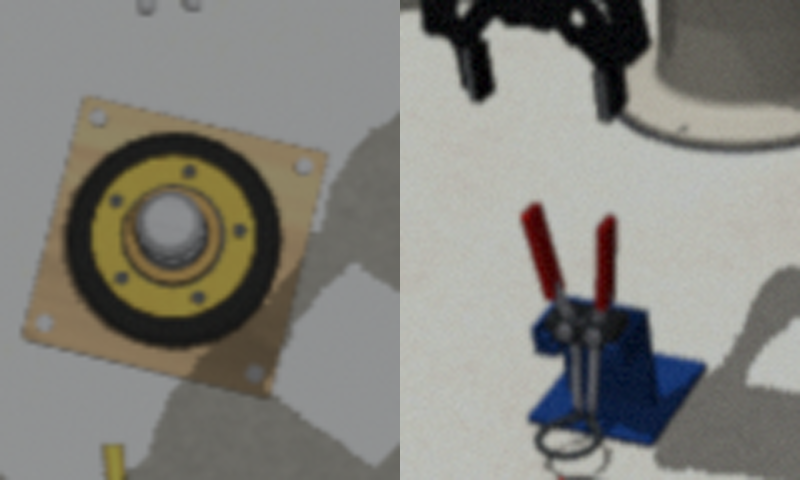

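>>> apply_moves(
  steps=[
    {"slide": [0.01, -0.04, 0.1], "rot": [0, 0, 0]},
    {"slide": [0, 0, 0.4], "rot": [0, 0, 0]},
    {"slide": [0, 0, 0.4], "rot": [0, 0, 0]},
    {"slide": [0, 0, 0.4], "rot": [0, 0, 0]},
    {"slide": [0, 0, 0.4], "rot": [0, 0, 0]},
    {"slide": [0, 0, 0.4], "rot": [0, 0, 0]},
    {"slide": [0, 0, 0.4], "rot": [0, 0, 0]},
    {"slide": [0, 0, 0.3], "rot": [0, 0, 0]},
    {"slide": [0, 0, 0.15], "rot": [0, 0, 0]},
    {"slide": [0, 0, 0], "rot": [0, 0, 0]},
    {"slide": [0, 0, 0], "rot": [0, 0, 0]},
  ],
)

```text
clock: 12.88
tcp_pos: [0.4931, -0.247, 0.1481]
eef_rot: [-3.142, 0.0, -0.664]
force: [-0.3, 0.6, 0.7]
gripper_width: 0.999
gripper_force: 0.0
```

>>> apply_moves(
  steps=[
    {"slide": [0, 0, 0], "rot": [0, 0, 0]},
    {"slide": [0, 0, 0], "rot": [0, 0, 0]},
    {"slide": [0, 0, 0], "rot": [0, 0, 0]},
    {"slide": [0, 0, 0], "rot": [0, 0, 0]},
    {"slide": [0, 0, 0], "rot": [0, 0, 0]},
    {"slide": [0, 0, 0], "rot": [0, 0, 0]},
    {"slide": [0, 0, 0], "rot": [0, 0, 0]},
    {"slide": [0, 0, 0], "rot": [0, 0, 0]},
    {"slide": [0, 0, 0], "rot": [0, 0, 0]},
    {"slide": [0, 0, 0], "rot": [0, 0, 0]},
  ],
  gripper=1,
)

```text
clock: 13.72
tcp_pos: [0.4934, -0.2484, 0.1495]
eef_rot: [3.141, -0.003, -0.665]
force: [-5.0, -1.6, 19.7]
gripper_width: 0.437
gripper_force: 58.5
```

>>> apply_moves(
  steps=[
    {"slide": [0, 0, -0.1], "rot": [0, 0, 0]},
    {"slide": [0, 0, -0.2], "rot": [0, 0, 0]},
    {"slide": [0, 0, -0.3], "rot": [0, 0, 0]},
    {"slide": [0, 0, -0.4], "rot": [0, 0, 0]},
    {"slide": [0, 0, -0.4], "rot": [0, 0, 0]},
    {"slide": [0, 0, -0.4], "rot": [0, 0, 0]},
    {"slide": [0, 0, -0.4], "rot": [0, 0, 0]},
    {"slide": [0, 0, -0.4], "rot": [0, 0, 0]},
    {"slide": [0, 0, -0.3], "rot": [0, 0, 0]},
    {"slide": [0, 0, -0.1], "rot": [0, 0, 0]},
    {"slide": [0, 0, 0], "rot": [0, 0, 0]},
    {"slide": [0, 0, 0], "rot": [0, 0, 0]},
  ],
)

```text
clock: 14.72
tcp_pos: [0.4927, -0.2475, 0.2676]
eef_rot: [3.142, 0.0, -0.665]
force: [0.1, 0.5, -3.4]
gripper_width: 0.427
gripper_force: 72.9
```

```bash
python3 - <<'E'
from plant import env
from h import *
d={n:env.get_image(n) for n in("scene","top")};pickle.dump(d,open("im3.pkl","wb"))
s=env.state();print(s["tcp_pos"],s["eef_rot"],s["clock"],s["gripper_width"])
p=s["tcp_pos"]+[0.038*.787,-.038*.617,-.13];print("exp ring",p,proj(d["scene"],p),proj(d["top"],p))
o=np.zeros((480,800,3),np.uint8)
o[:,:400]=cv2.resize(d["top"]["frame"][180:276,360:440],(400,480),interpolation=cv2.INTER_CUBIC)
o[:,400:]=cv2.resize(d["scene"]["frame"][150:270,110:210],(400,480),interpolation=cv2.INTER_CUBIC)
cv2.imwrite("pics/a3.png",o)
E
```

```text
[ 0.49245333 -0.24736437  0.26702442] [ 3.14148619e+00  1.53388800e-03 -6.65226941e-01] 14.8167 0.4267723713192219
exp ring [ 0.52235933 -0.27081037  0.13702442] [154.90219583 229.18280037] [416.44730663 211.85574336]
```

View pics/a3.png

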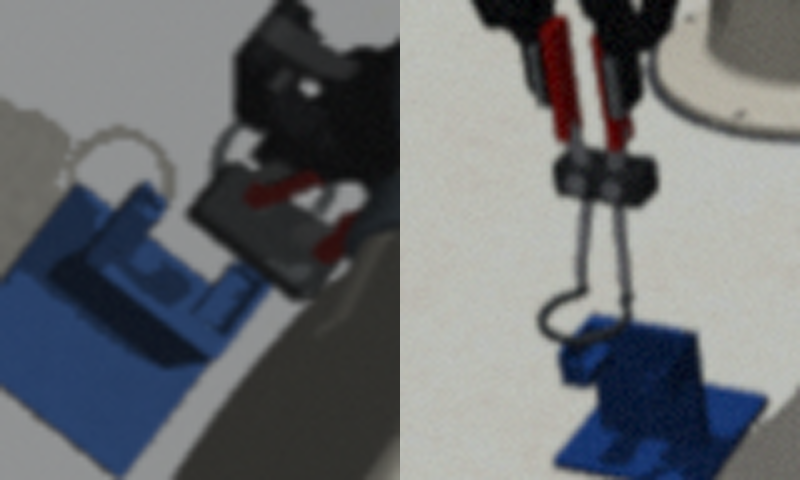

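>>> apply_moves(
  steps=[
    {"slide": [-0.15, -0.2, 0], "rot": [0, 0, 0]},
    {"slide": [-0.3, -0.42, 0], "rot": [0, 0, 0]},
    {"slide": [-0.44, -0.62, 0], "rot": [0, 0, 0]},
    {"slide": [-0.46, -0.65, 0], "rot": [0, 0, 0]},
    {"slide": [-0.46, -0.65, 0], "rot": [0, 0, 0]},
    {"slide": [-0.46, -0.65, 0], "rot": [0, 0, 0]},
    {"slide": [-0.46, -0.65, 0], "rot": [0, 0, 0]},
    {"slide": [-0.46, -0.65, 0], "rot": [0, 0, 0]},
    {"slide": [-0.46, -0.65, 0], "rot": [0, 0, 0]},
    {"slide": [-0.44, -0.62, 0], "rot": [0, 0, 0]},
    {"slide": [-0.33, -0.45, 0], "rot": [0, 0, 0]},
    {"slide": [-0.16, -0.21, 0], "rot": [0, 0, 0]},
  ],
)

```text
clock: 15.82
tcp_pos: [0.5065, 0.0705, 0.2674]
eef_rot: [3.141, 0.001, -0.663]
force: [-0.7, 0.3, -2.7]
gripper_width: 0.425
gripper_force: 72.9
```

>>> apply_moves(
  steps=[
    {"slide": [0, 0, 0], "rot": [0, 0, 0]},
    {"slide": [0, 0, 0], "rot": [0, 0, 0]},
    {"slide": [0, 0, 0], "rot": [0, 0, 0]},
    {"slide": [0, 0, 0], "rot": [0, 0, 0]},
  ],
)

```text
clock: 16.15
tcp_pos: [0.5072, 0.0665, 0.2678]
eef_rot: [3.141, 0.0, -0.666]
force: [-0.4, 0.3, -3.3]
gripper_width: 0.43
gripper_force: 72.9
```

```bash
python3 - <<'E'
from plant import env
from h import *
d={n:env.get_image(n) for n in("scene","top")};pickle.dump(d,open("im4.pkl","wb"))
s=env.state();print(s["tcp_pos"],s["eef_rot"],s["clock"],s["gripper_width"])
p=s["tcp_pos"]+[0.038*.787,-.038*.617,-.13];print("exp ring",p,proj(d["scene"],p),proj(d["top"],p))
o=np.zeros((480,800,3),np.uint8)
o[:,:400]=cv2.resize(d["top"]["frame"][160:256,225:305],(400,480),interpolation=cv2.INTER_CUBIC)
o[:,400:]=cv2.resize(d["scene"]["frame"][176:248,260:320],(400,480),interpolation=cv2.INTER_CUBIC)
cv2.imwrite("pics/a4.png",o)
E
```

```text
[0.5072523  0.06659184 0.26782504] [ 3.14139352e+00  1.50087417e-05 -6.66480645e-01] 16.25 0.42462429607634095
exp ring [0.5371583  0.04314584 0.13782504] [288.45917872 205.70467094] [262.50362795 201.32568982]
```

View pics/a4.png

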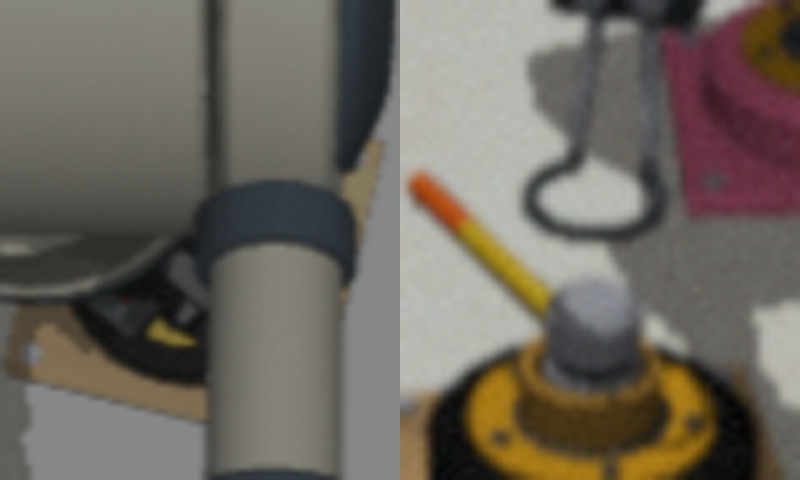

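```bash
python3 - <<'E'
from h import *
s=pickle.load(open("im4.pkl","rb"))["scene"];u=np.array([.923,-.385,0])
print("hub front pred",proj(s,np.array([.5363,.0455,.045])+.046*u)," L/R",proj(s,np.array([.5363,.0455,.045])+.046*np.array([.385,.923,0]))[0],proj(s,np.array([.5363,.0455,.045])-.046*np.array([.385,.923,0]))[0])
r=np.array([.5372,.0431,.138]);print("ring front bottom pred",proj(s,r+.0255*u-[0,0,.002]),"front top inner",proj(s,r+.0205*u+[0,0,.002]),"LR",proj(s,r+.0255*np.array([.385,.923,0]))[0],proj(s,r-.0255*np.array([.385,.923,0]))[0])
h=cv2.cvtColor(s["frame"],cv2.COLOR_BGR2HSV);g=h[...,2]
for c in (287,288,289,290): print(c,"ring",g[206:216,c],"hub",g[236:253,c])
for w in(204,206,208): print(w,g[w,274:304])
for w in(236,238,240,242): print(w,h[w,264:272,2],h[w,264:272,1],h[w,303:312,2],h[w,303:312,1])
E
```

```text
hub front pred [288.45069586 248.21790411]  L/R 307.211881235245 270.11882696473907
ring front bottom pred [288.32242895 212.14185566] front top inner [288.37067417 209.55246855] LR 299.18605434189135 277.7263603127364
287 ring [187 185 176 141  82  76 133 176 186 187] hub [111  85  72  69  71  72  68  70  90 138 165 165 153 110  63  25  19]
288 ring [181 183 179 145  85  77 130 172 184 184] hub [109  87  72  72  68  67  70  61  85 133 161 167 148 111  63  24  18]
289 ring [185 184 178 144  84  68 131 172 183 185] hub [107  87  74  73  68  69  68  63  89 126 151 155 143 107  60  28  19]
290 ring [186 186 177 140  85  63 121 162 177 179] hub [103  83  68  71  68  70  68  59  80 102 107 111 119 101  60  27  17]
204 [184 189 185 172 132  78  85 139 171 179 183 188 185 184 182 187 184 185
 186 183 182 164 101  63  61  65  86  93  88  99]
206 [186 185 183 169 117  68  94 151 176 185 187 184 187 187 181 185 186 186
 183 186 186 168 118  81  55  60  85  98 100 100]
208 [185 185 184 176 143  99  62  71 107 145 162 171 173 176 179 178 177 177
 174 165 152 129  83  53  48  70  97 104 104  94]
236 [113  73  37  21  13  33  90 147] [113 115  62  49  39 131 198 224] [164 146 107  73  38  17   8  18  40] [222 227 229 199 127  30 128  99 102]
238 [ 74  27  21  17  20  52 107 157] [117 104  24  15  77 167 214 214] [110 100  84  78  42  21  11   4  10] [169 176 206 222 206  24 162   0  26]
240 [ 46  16  16  23  19  35  85 147] [111  16  48  44   0 124 210 215] [93 78 93 99 53 22 11 11  6] [175 177 203 206 168  35  46  70  43]
242 [61 17 17 16 14 16 40 93] [113  60  15  16  36  16 179 203] [137 138 124  77  35  17  12  12  16] [218 220 216 238 138  45  43  21  48]
```

>>> apply_moves(
  steps=[
    {"slide": [-0.03, -0.03, 0], "rot": [0, 0, 0]},
    {"slide": [0, 0, 0.2], "rot": [0, 0, 0]},
    {"slide": [0, 0, 0.25], "rot": [0, 0, 0]},
    {"slide": [0, 0, 0.25], "rot": [0, 0, 0]},
    {"slide": [0, 0, 0.15], "rot": [0, 0, 0]},
    {"slide": [0, 0, 0.05], "rot": [0, 0, 0]},
    {"slide": [0, 0, 0], "rot": [0, 0, 0]},
    {"slide": [0, 0, 0], "rot": [0, 0, 0]},
    {"slide": [0, 0, 0], "rot": [0, 0, 0]},
  ],
)

```text
clock: 17.0
tcp_pos: [0.5073, 0.0692, 0.2322]
eef_rot: [-3.141, -0.0, -0.665]
force: [1.3, 0.6, -2.4]
gripper_width: 0.425
gripper_force: 72.9
```

```bash
python3 - <<'E'
from plant import env
from h import *
d={n:env.get_image(n) for n in("scene",)};pickle.dump(d,open("im5.pkl","wb"))
s=env.state();print(s["tcp_pos"],s["eef_rot"],s["clock"],s["force"])
o=cv2.resize(d["scene"]["frame"][190:250,260:320],(600,600),interpolation=cv2.INTER_CUBIC)
cv2.imwrite("pics/a5.png",o)
E
```

```text
[0.50727093 0.06917683 0.23224053] [-3.14114821e+00 -5.42891592e-04 -6.65199728e-01] 17.05 [-0.20609172 -0.36309705 -2.54499837]
```

View pics/a5.png

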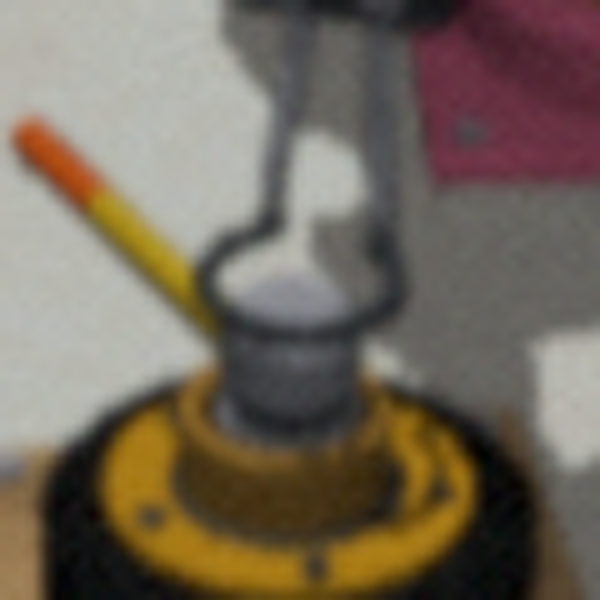

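>>> apply_moves(
  steps=[
    {"slide": [0.01, 0.05, 0], "rot": [0, 0, 0]},
    {"slide": [0, 0, 0.05], "rot": [0, 0, 0]},
    {"slide": [0, 0, 0.05], "rot": [0, 0, 0]},
    {"slide": [0, 0, 0.03], "rot": [0, 0, 0]},
    {"slide": [0, 0, 0], "rot": [0, 0, 0]},
    {"slide": [0, 0, 0], "rot": [0, 0, 0]},
  ],
)

```text
clock: 17.55
tcp_pos: [0.506, 0.0674, 0.2266]
eef_rot: [3.141, 0.0, -0.665]
force: [0.1, -0.3, -3.9]
gripper_width: 0.423
gripper_force: 72.9
```

>>> apply_moves(
  steps=[
    {"slide": [0, 0, 0.04], "rot": [0, 0, 0]},
    {"slide": [0, 0, 0.02], "rot": [0, 0, 0]},
    {"slide": [0, 0, 0], "rot": [0, 0, 0]},
  ],
)

```text
clock: 17.8
tcp_pos: [0.5063, 0.0674, 0.2242]
eef_rot: [-3.141, -0.0, -0.665]
force: [0.5, 0.0, -2.5]
gripper_width: 0.427
gripper_force: 72.9
```

```bash
python3 - <<'E'
from plant import env
from h import *
s=env.state();print(s["tcp_pos"],s["force"])
im=env.get_image("scene");u=np.array([.923,-.385,0]);r=s["tcp_pos"]+[.0299,-.0234,-.1295]
print("ring",r,"front bottom pred",proj(im,r+.0255*u-[0,0,.002]),"c",proj(im,r))
g=cv2.cvtColor(im["frame"],cv2.COLOR_BGR2GRAY)
for c in(284,289,294): print(c,g[214:240,c])
for w in(216,218,220,228,230): print(w,g[w,274:306])
E
```

```text
[0.50628918 0.06736507 0.22423   ] [ 0.54269587  0.01349166 -2.46012508]
ring [0.53618918 0.04396507 0.09473   ] front bottom pred [288.22838849 227.13061453] c [288.35393638 220.52945405]
284 [127  86  76 118 154 150 141 131 130 116  86  51  41  54  58  56  43  41
  51  66  79  94  84  62  59  57]
289 [175 181 178 163 141 142 139 142 139 131 111  77  47  49  62  65  67  49
  39  44  63  81  79  63  55  56]
294 [100 100  94  99 100 108 115 113 112  93  66  46  41  50  54  51  43  43
  57  60  63  58  50  48  48  51]
216 [103 121 139 145 155 154 137 107  79  66  76  84  97 139 170 178 166 127
 110 100  94  83  52  52  66  92  98  99 103 100 100  98]
218 [139 108 104 118 117  84  60  70 104 138 154 151 148 141 145 141 146 138
 124 113 100  83  57  51  64  83  97  98 100  98  98 101]
220 [179 170 141 102  75  58  78 120 131 135 141 142 138 140 138 139 141 141
 142 133 115  98  89  65  58  72  92  99  98 101  97 101]
228 [147 127  99  88  96 108  91  70  57  54  58  62  62  62  60  62  62  63
  59  57  54  59  76  91  77  68  79  82  82  89  90  99]
230 [57 61 62 65 97 96 64 48 58 46 43 50 58 64 63 67 56 56 51 43 43 54 55 67
 84 66 52 44 31 36 51 71]
```

>>> apply_moves(
  steps=[
    {"slide": [0, 0, 0.04], "rot": [0, 0, 0]},
    {"slide": [0, 0, 0.02], "rot": [0, 0, 0]},
    {"slide": [0, 0, 0], "rot": [0, 0, 0]},
  ],
)

```text
clock: 18.1
tcp_pos: [0.5064, 0.0673, 0.2218]
eef_rot: [-3.141, -0.0, -0.665]
force: [2.0, 0.1, -2.8]
gripper_width: 0.425
gripper_force: 72.9
```

>>> apply_moves(
  steps=[
    {"slide": [0, 0, 0.04], "rot": [0, 0, 0]},
    {"slide": [0, 0, 0.02], "rot": [0, 0, 0]},
    {"slide": [0, 0, 0], "rot": [0, 0, 0]},
  ],
)

```text
clock: 18.35
tcp_pos: [0.5063, 0.0673, 0.2194]
eef_rot: [-3.141, -0.0, -0.665]
force: [2.5, -1.3, -3.2]
gripper_width: 0.429
gripper_force: 72.9
```

>>> apply_moves(
  steps=[
    {"slide": [0, 0, 0.05], "rot": [0, 0, 0]},
    {"slide": [0, 0, 0.04], "rot": [0, 0, 0]},
    {"slide": [0, 0, 0], "rot": [0, 0, 0]},
  ],
)

```text
clock: 18.6
tcp_pos: [0.5062, 0.0673, 0.2156]
eef_rot: [-3.142, -0.0, -0.665]
force: [3.7, -0.9, -4.6]
gripper_width: 0.423
gripper_force: 72.8
```

>>> apply_moves(
  steps=[
    {"slide": [0.025, 0, 0], "rot": [0, 0, 0]},
    {"slide": [0, 0, 0], "rot": [0, 0, 0]},
    {"slide": [0, 0, 0], "rot": [0, 0, 0]},
  ],
)

```text
clock: 18.85
tcp_pos: [0.5066, 0.0668, 0.2157]
eef_rot: [3.141, 0.001, -0.665]
force: [1.3, -0.6, -3.3]
gripper_width: 0.425
gripper_force: 72.8
```

>>> apply_moves(
  steps=[
    {"slide": [0, 0, 0.05], "rot": [0, 0, 0]},
    {"slide": [0, 0, 0.05], "rot": [0, 0, 0]},
    {"slide": [0, 0, 0], "rot": [0, 0, 0]},
  ],
)

```text
clock: 19.1
tcp_pos: [0.5066, 0.0667, 0.2114]
eef_rot: [3.141, 0.001, -0.665]
force: [1.7, 0.3, -3.9]
gripper_width: 0.423
gripper_force: 72.8
```

Good. Another 0.8 mm along +x, then down to TCP z ≈ 0.2035.

>>> apply_moves(
  steps=[
    {"slide": [0.02, 0, 0.05], "rot": [0, 0, 0]},
    {"slide": [0, 0, 0.05], "rot": [0, 0, 0]},
    {"slide": [0, 0, 0.05], "rot": [0, 0, 0]},
    {"slide": [0, 0, 0.04], "rot": [0, 0, 0]},
    {"slide": [0, 0, 0], "rot": [0, 0, 0]},
    {"slide": [0, 0, 0], "rot": [0, 0, 0]},
    {"slide": [0, 0, 0], "rot": [0, 0, 0]},
  ],
)

```text
clock: 19.68
tcp_pos: [0.5075, 0.0663, 0.2043]
eef_rot: [-3.142, 0.0, -0.665]
force: [0.1, -0.1, -2.5]
gripper_width: 0.428
gripper_force: 72.9
```

```bash
python3 - <<'E'
from plant import env
from h import *
s=env.state();print(s["tcp_pos"],s["force"],s["gripper_width"],s["clock"])
im=env.get_image("scene");u=np.array([.923,-.385,0])
for z in(.070,.074,.078):
  r=np.array([.537,.0445,z]);print(z,"front bottom pred",proj(im,r+.0255*u-[0,0,.002]),"front top",proj(im,r+.0255*u+[0,0,.002]))
print("sleeve top front pred",proj(im,np.array([.5363,.0455,.067])+.027*u))
h=cv2.cvtColor(im["frame"],cv2.COLOR_BGR2HSV)
for c in(286,290): print(c,h[224:250,c,2],h[224:250,c,1])
cv2.imwrite("pics/a6.png",cv2.resize(im["frame"][195:255,260:320],(600,600),interpolation=cv2.INTER_CUBIC))
E
```

```text
[0.50753768 0.06625601 0.20430424] [ 0.07344433 -0.0957577  -2.46894455] 0.42810994914285094 19.6833
0.07 front bottom pred [288.40777092 235.73093242] front top [288.43276997 234.37439834]
0.074 front bottom pred [288.43276997 234.37439834] front top [288.45785938 233.01296126]
0.078 front bottom pred [288.45785938 233.01296126] front top [288.48303963 231.64659455]
sleeve top front pred [288.67037362 236.1868947 ]
286 [134 118  93  74  70  70  65  52  47  42  55  77  86  73  72  71  70  68
  68  65  95 139 165 168 149 103] [ 17  11  19  17  11  22  16  34  33  30  70 129 166 189 181 172 171 199
 165 122 153 200 223 219 221 238]
290 [133 119  96  79  72  67  69  57  46  39  54  72  76  74  70  72  72  69
  73  66  81  99 106 111 122 101] [ 13  15  13  19  25  19  22  18  22   0  85 131 174 179 197 174 174 181
 157 131 142 165 159 172 213 220]
```

View pics/a6.png

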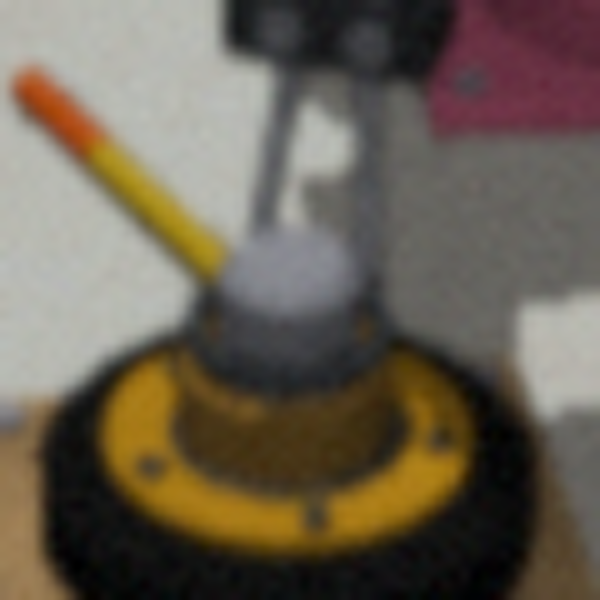

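>>> apply_moves(
  steps=[
    {"slide": [0, 0, 0.025], "rot": [0, 0, 0]},
    {"slide": [0, 0, 0], "rot": [0, 0, 0]},
    {"slide": [0, 0, 0], "rot": [0, 0, 0]},
    {"slide": [0, 0, 0], "rot": [0, 0, 0]},
    {"slide": [0, 0, 0], "rot": [0, 0, 0]},
    {"slide": [0, 0, 0], "rot": [0, 0, 0]},
  ],
)

```text
clock: 20.23
tcp_pos: [0.5075, 0.0663, 0.2033]
eef_rot: [-3.142, 0.0, -0.665]
force: [0.2, 0.5, -2.4]
gripper_width: 0.424
gripper_force: 72.9
```

```bash
python3 - <<'E'
from plant import env
s=env.state();print(s["tcp_pos"],s["force"],s["joint_vel"].round(3))
if .2015<s["tcp_pos"][2]<.205 and abs(s["force"][2]+2.8)<3: print(env.hand_in())
E
```

```text
[0.50751364 0.06625217 0.20328412] [ 0.15932812  0.53880429 -2.41218806] [ 0.001 -0.    -0.     0.001 -0.001  0.   ]
the job is handed in; nothing more can be done
None
```

I handed the job in at about 20 s with the fitting sleeve seated on the hub and let go, and the spread ring held around the stub level with the groove by the squeezed pliers, with almost no contact force; the hand-in returned no verdict.

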